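# Find the full coin tin by its weight and hold it up

### The job

Three identical closed tins of game coins stand on the storage cubes, and only one is still full: find it by weight, and hold it up, upright and still, with its bottom about 20 cm above the top; finish while holding it. Grip the tins lightly because the thin steel dents, and set each of the other two back down, without dropping it, standing where it was. Leave everything else in its place.

Things in the scene. Friction and masses are not known exactly. Their poses are not given: they have to be found in the camera images.
- tin_1: One of three identical upright round steel tins, lid shut, 60 mm across, 80 mm tall; origin at the underside's centre, z up. Loose metal coins inside; 120 to 500 g in all. Any of the three may be the full one; it weighs at least 150 g more than each other one. Dents if gripped with over 25 N (50 N summed over both fingers); a 12 N grip carries even the full one (friction 0.5 to 0.7).
- tin_2: One of three identical upright round steel tins, lid shut, 60 mm across, 80 mm tall; origin at the underside's centre, z up. Loose metal coins inside; 120 to 500 g in all. Any of the three may be the full one; it weighs at least 150 g more than each other one. Dents if gripped with over 25 N (50 N summed over both fingers); a 12 N grip carries even the full one (friction 0.5 to 0.7).
- tin_3: One of three identical upright round steel tins, lid shut, 60 mm across, 80 mm tall; origin at the underside's centre, z up. Loose metal coins inside; 120 to 500 g in all. Any of the three may be the full one; it weighs at least 150 g more than each other one. Dents if gripped with over 25 N (50 N summed over both fingers); a 12 N grip carries even the full one (friction 0.5 to 0.7).
- table: The flat hard-plastic top of the storage cubes, 1200 x 1500 mm, off-white with thin seams, level at z = 0; its origin is a point of that top face, halfway between the left and right edges. All tins stand on it.
- coaster: Round stainless steel coaster, 90 mm across, 5 mm thick, origin at the underside's centre; lies between two tins. Leave it where it is.
- remote: Black TV remote, 170 (x) x 45 (y) x 18 mm, origin at the underside's centre; lies between two tins. Leave it where it is.
- mouse: Blue wireless mouse, 104 (x) x 60 (y) x 38 mm, origin at the underside's centre. Leave it where it is.
- dice_cup: Black plastic dice cup standing mouth up, 84 mm across, 98 mm tall, origin at the underside's centre. Leave it where it is.
- tray: Empty wooden tray, 160 (x) x 240 (y) x 30 mm, origin at the underside's centre. Leave it where it is.
- card_box: Plain white playing-card box lying flat, 90 (x) x 64 (y) x 20 mm, origin at the underside's centre. Leave it where it is.
- glasses_case: Dark glasses case, 160 (x) x 58 (y) x 41 mm, origin at the underside's centre. Leave it where it is.
Things that resemble listed ones, but are neither listed nor needed, are in the scene too. What is shaped like the tin_3 but orange is not meant.

How it is judged:
At the end, for the whole second after the job is handed in: The full (heaviest) tin is held still in the fingers with its underside 150 to 280 mm above the top, within 15 degrees of upright and touching neither other tin; the two lighter tins stand upright on the top, free of the fingers, within 40 mm of where each stood at the start (((height (world z) of tin_1 between 0.15 and 0.28 m and angle between tin_1's own z axis and vertical below 0.26 rad and linear speed of each of tin_1, tin_2, tin_3 below 0.03 m/s and contact force between tin_1 and the fingers above 1.5 N and contact force between tin_1 and tin_2 below 0.1 N and contact force between tin_1 and tin_3 below 0.1 N and height (world z) of each of tin_2, tin_3 below 0.008 m and angle between each of tin_2, tin_3's own z axis and vertical below 0.1 rad and distance of each of tin_2, tin_3 from where it was at the start of the episode below 0.04 m and contact force between each of tin_2, tin_3 and the fingers below 0.1 N and contact force between tin_2 and table between 0.7 and 3.1 N and contact force between tin_3 and table between 0.7 and 3.1 N) or (height (world z) of tin_2 between 0.15 and 0.28 m and angle between tin_2's own z axis and vertical below 0.26 rad and linear speed of each of tin_2, tin_1, tin_3 below 0.03 m/s and contact force between tin_2 and the fingers above 1.5 N and contact force between tin_2 and tin_1 below 0.1 N and contact force between tin_2 and tin_3 below 0.1 N and height (world z) of each of tin_1, tin_3 below 0.008 m and angle between each of tin_1, tin_3's own z axis and vertical below 0.1 rad and distance of each of tin_1, tin_3 from where it was at the start of the episode below 0.04 m and contact force between each of tin_1, tin_3 and the fingers below 0.1 N and contact force between tin_1 and table between 0.7 and 3.1 N and contact force between tin_3 and table between 0.7 and 3.1 N) or (height (world z) of tin_3 between 0.15 and 0.28 m and angle between tin_3's own z axis and vertical below 0.26 rad and linear speed of each of tin_3, tin_1, tin_2 below 0.03 m/s and contact force between tin_3 and the fingers above 1.5 N and contact force between tin_3 and tin_1 below 0.1 N and contact force between tin_3 and tin_2 below 0.1 N and height (world z) of each of tin_1, tin_2 below 0.008 m and angle between each of tin_1, tin_2's own z axis and vertical below 0.1 rad and distance of each of tin_1, tin_2 from where it was at the start of the episode below 0.04 m and contact force between each of tin_1, tin_2 and the fingers below 0.1 N and contact force between tin_1 and table between 0.7 and 3.1 N and contact force between tin_2 and table between 0.7 and 3.1 N))); the arm keeps its last pose, push and grip.
It fails at once if a tin is pressed or gripped hard enough to dent its thin wall (a grip of 25 N, that is 50 N summed over both fingers) (contact force between any of tin_1, tin_2, tin_3 and the fingers above 50 N).
It fails at once if a tin is knocked over or tipped more than 35 degrees (angle between any of tin_1, tin_2, tin_3's own z axis and vertical above 0.61 rad).
It fails at once if a tin is dropped from more than 20 mm above the top ((height (world z) of tin_1 above 0.02 m and contact force between tin_1 and the fingers below 0.1 N and linear speed of tin_1 above 0.15 m/s) or (height (world z) of tin_2 above 0.02 m and contact force between tin_2 and the fingers below 0.1 N and linear speed of tin_2 above 0.15 m/s) or (height (world z) of tin_3 above 0.02 m and contact force between tin_3 and the fingers below 0.1 N and linear speed of tin_3 above 0.15 m/s)).
It fails at once if another thing on the top is shifted by more than 30 mm (distance of any of coaster, remote, mouse, dice_cup, tray, card_box, glasses_case from where it was at the start of the episode above 0.03 m).
It also fails if it takes over 69 s, if anything falls off the work surface, if the arm or the gripper's body presses on something with over 40 N, if the wrist force passes 120 N, or if a joint passes its speed limit or range.

### The arm

A 6-joint arm with a two-finger parallel gripper is mounted at the origin on the work surface. World frame = base frame: x ahead of the robot, y to its left, z up, the work surface at z = 0. Lengths are in m, angles in rad, forces in N, time in s.
With the tool pointing down it reaches from about 0.35 to 0.85 m from the base axis. Payload 8.1 kg.
Tool frame: the origin (TCP) lies midway between the tips of the shut fingers; the grasp point (between the pads) lies 19 mm behind it; z points along the fingers, y is the line along which they close (so a half turn about z gives the same grasp; the last joint's range is limited). The gripper opens to 93 mm and grips with 3 to 60 N. Pads are 15 mm wide; open, the fingers measure 128 mm over their backs; the gripper's body (75 mm by 188 mm) begins 65 mm behind the grasp point.
Start: joints at [-1.23, 0.13, 1.488, -0, 1.523, -0.085], TCP at [0.248, -0.546, 0.219] pointing down, gripper open.
Joint ranges: [-2.96, 2.96], [-0.89, 2.26], [0.02, 2.5], [-1.34, 4.48], [0, 2.73], [-2.66, 2.66]. Speed limits (rad/s): [2.39, 2.39, 2.79, 3.14, 3.14, 3.14].

### API

Orientations are given as a rotation vector (axis times angle).
In Python, from plant import read_state, read_camera, get_calibration, close_job gives the robot as it stands.
- The arm moves only by the shell command python3 -m crank 'ROWS' [FORCE]. ROWS is JSON, a list that holds one entry, the list of rows, each a list of 7 numbers: the gripper's target within -1 to 1 (fully open at 1, half-way at 0, shut at -1), then the shift along the tool's x, y, z as a fraction of full scale, then the turn, a rotation vector about the tool's x, y, z as a fraction of full scale. In form: [[[grip, x, y, z, rx, ry, rz], ...]]. A call has exactly 5 rows; each row is the pose to reach, as a shift and turn from the pose commanded when the call began, along the tool's axes at that moment; what a row does not reach only later rows make up. Full scale, the value 1, is 0.5 m for a shift and 90 degrees for a turn. A row lasts 1/8 s, in which the tool goes at most 62.5 mm and 10.7 degrees, less where a joint would pass 70% of its speed; a pose out of reach is approached as far as the arm can. A call with a number of a shift or a turn outside -1 to 1 is refused whole. A call with a gripper value outside its range is refused whole. The fingers move at their own pace and stop on an object; FORCE is the grip in N (left out, the last holds). Time passes only in rows, so rows that repeat a pose let the fingers close, or fill a call up. It gives the time, the measured TCP pose, the force, the opening and the grip force at its end, in the units of the state.
- read_state(): the state, without advancing time (a new reading comes with each control period).
- read_camera(name): name is "scene" or "top"; returns the picture (400x640x3 uint8, red, green, blue); there is no depth.
- get_calibration(name): a dict with "fx", "fy", "cx", "cy" (pixels), "eye" and "orientation" of the camera in the world. Camera axes: x right, y down, z forward; pixel columns grow to the right and rows downward; lengths in m; the calibration is good to about 2 mm. A picture is of the moment at which its call begins. get_calibration takes no time and is no camera call.
- close_job(): hands the job in; it is judged then, once.
The state is a dict: "t": time; "q": joint angles; "dq": joint speeds; "joint_torque": joint torques, N m; "tool_pos": TCP position; "orientation": TCP orientation; "force": force on the tool from outside, world axes, zero at the start; "wrist_torque": the same for the moment, N m; "opening": finger opening in m; "gripper_force": force on a finger pad.
Only numpy, scipy, OpenCV 4.12 (cv2) and the standard library are available. Lean on these libraries where they do the work, as an engineer would, in place of code of your own. Each camera call takes 0.05 s, during which the arm holds its last target. There are 200 camera calls.

## Working session

There is one attempt and no reset: what is moved stays moved. The work goes in short steps, Python scripts to look and compute and a shell command to move; the robot and the scene stay as the last step left them, time stands still between calls to the robot, and variables do not carry over. Pictures are saved under pics/ and viewed, at most 10 in all, crops included, and the job is handed in when it is done.

```bash
mkdir -p pics
python3 - <<'E'
from plant import *
import cv2,numpy as np
for n in("scene","top"):
    cv2.imwrite(f"pics/{n}0.png",read_camera(n)[:,:,::-1]); print(get_calibration(n))
print(read_state())
E
```

```text
{'fx': 434.04938785059215, 'fy': 434.04938785059215, 'cx': 317.8862843520515, 'cy': 198.75929896399776, 'eye': array([ 1.06237536, -0.65980529,  0.77356725]), 'orientation': array([-2.21334872, -0.70515293,  0.31043455])}
{'fx': 370.8768108431283, 'fy': 370.8768108431283, 'cx': 322.6881027634861, 'cy': 199.28813624450032, 'eye': array([0.51285112, 0.01031422, 0.98482996]), 'orientation': array([-2.15032191,  2.21192624, -0.10281154])}
{'t': 0.1, 'q': array([-1.23041735e+00,  1.31091760e-01,  1.48913462e+00,  3.32020983e-05,
        1.52302879e+00, -8.54253540e-02]), 'dq': array([ 6.14985280e-04,  1.44094496e-04, -2.94809034e-03, -1.75376913e-04,
        9.73102588e-06,  6.75915222e-04]), 'joint_torque': array([ 6.76737945e-04, -5.61337709e+01, -4.93100059e+01,  7.70213711e-02,
        2.89977214e-02, -4.09378208e-05]), 'tool_pos': array([ 0.24767972, -0.54593519,  0.21770835]), 'orientation': array([-3.06904579e+00, -6.63458635e-01,  2.80184763e-04]), 'force': array([-0.18124494, -0.40063234, -0.12477628]), 'wrist_torque': array([0.01864699, 0.03641146, 0.02872229]), 'gripper_force': 0.0, 'opening': 0.09315912400257352}
```

View pics/scene0.png

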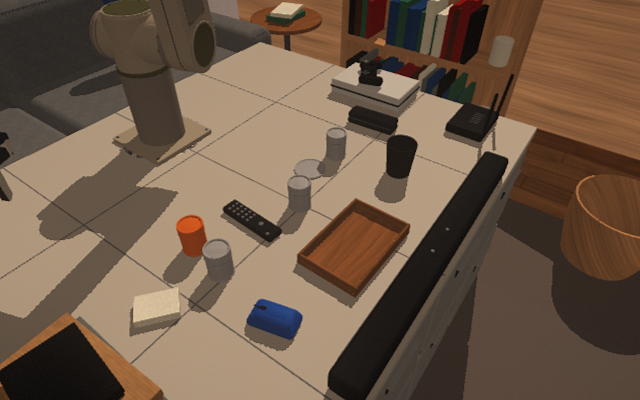

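View pics/top0.png

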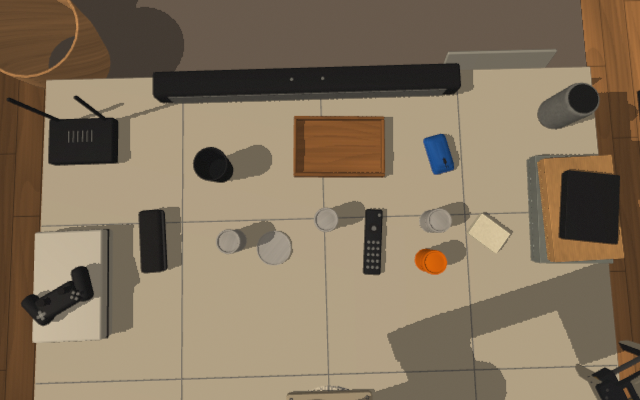

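The top view shows the grey tins at about (230,241), (327,219) and (437,220). The orange look-alike is at (431,262), the coaster at (275,248) and the remote at (373,241). I'll enlarge the tins to find their lid centres.

Run:
```python
import cv2,numpy as np
t=cv2.imread("pics/top0.png");s=cv2.imread("pics/scene0.png")
def c(im,u,v):return cv2.resize(im[v-22:v+22,u-22:u+22],(264,264),interpolation=cv2.INTER_NEAREST)
a=np.hstack([c(t,231,241),c(t,327,219),c(t,435,222)]);b=np.hstack([c(s,336,143),c(s,299,193),c(s,218,259)])
cv2.imwrite("pics/crop.png",np.vstack([a,b]))
```

```text
(no output)
```

View pics/crop.png

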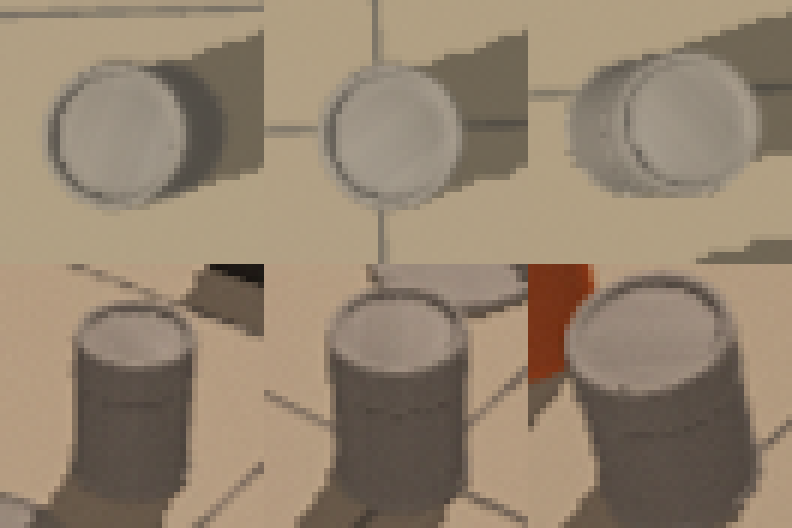

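```bash
cat > h.py <<'E'
import numpy as np
from plant import *
from scipy.spatial.transform import Rotation as R
def ray(n,u,v,z):
    c=get_calibration(n);M=R.from_rotvec(c["orientation"]).as_matrix()
    d=M@[(u-c["cx"])/c["fx"],(v-c["cy"])/c["fy"],1];e=c["eye"]
    return (e+d*(z-e[2])/d[2])[:2].round(4)
def togo(p,yaw=None):
    "tool-frame shift fraction to p; p world TCP; yaw: desired world angle of tool y"
    s=read_state();r=R.from_rotvec(s["orientation"]);M=r.as_matrix()
    print("t",s["t"],"tcp",s["tool_pos"].round(4),"y ax",np.degrees(np.arctan2(M[1,1],M[0,1])).round(2),"z",M[:,2].round(4),"q",s["q"].round(2),"op",s["opening"],"g",s["gripper_force"],"F",s["force"])
    print("shift",(r.inv().apply(np.array(p)-s["tool_pos"])/.5).round(4))
    if yaw is not None:
        for y in(yaw,yaw-180,yaw+180):
            a=np.radians(y);Y=np.array([np.cos(a),np.sin(a),0]);Z=np.array([0,0,-1.]);
            D=R.from_matrix(np.c_[np.cross(Y,Z),Y,Z]);print("turn",y,((r.inv()*D).as_rotvec()/(np.pi/2)).round(4))
E
python3 - <<'E'
from h import *
for a,b in (((228.7,241.3),(336.7,132.8)),((326.2,219.5),(299.4,182.3)),((440.3,220.6),(216.7,248.7))):
    print(ray("top",*a,.08),ray("scene",*b,.08))
print("orange",ray("top",434,262,.08),ray("scene",190,225,.08),"coaster",ray("top",275,248,.005))
print("remote",[ray("top",u,v,.018) for u,v in((366,209),(383,209),(363,273),(380,273))])
print("card",[ray("top",u,v,.02) for u,v in((485,213),(512,233),(498,252),(469,234))])
togo([.5,-.3,.22])
E
```

```text
[0.4951 0.2321] [0.4985 0.2349]
[ 0.5411 -0.0054] [ 0.5453 -0.005 ]
[ 0.5305 -0.2839] [ 0.5352 -0.2819]
orange [ 0.431 -0.263] [ 0.436  -0.2661] coaster [0.4727 0.1296]
remote [array([ 0.5675, -0.1112]), array([ 0.5662, -0.1557]), array([ 0.4028, -0.0971]), array([ 0.4015, -0.1409])]
card [array([ 0.5482, -0.4214]), array([ 0.4942, -0.4883]), array([ 0.4464, -0.4484]), array([ 0.4948, -0.3761])]
t 0.1 tcp [ 0.2477 -0.5459  0.2177] y ax -65.6 z [-5.0e-04  1.6e-03 -1.0e+00] q [-1.23  0.13  1.49  0.    1.52 -0.09] op 0.09315912400257352 g 0.0 F [-0.18124494 -0.40063234 -0.12477628]
shift [ 0.6627 -0.2395 -0.0041]
```

Run:
```python
from h import *
togo([.533,-.283,.17],-90)
```

```text
t 0.1 tcp [ 0.2477 -0.5459  0.2177] y ax -65.6 z [-5.0e-04  1.6e-03 -1.0e+00] q [-1.23  0.13  1.49  0.    1.52 -0.09] op 0.09315912400257352 g 0.0 F [-0.18124494 -0.40063234 -0.12477628]
shift [ 0.7369 -0.2431  0.0959]
turn -90 [-1.100e-03  1.000e-04  2.711e-01]
turn -270 [-2.0000e-04 -1.5000e-03 -1.7289e+00]
turn 90 [-2.0000e-04 -1.5000e-03 -1.7289e+00]
```

```bash
python3 -m crank '[[[1,0.05,-0.02,0.01,0,0,0.02],[1,0.14,-0.05,0.03,0,0,0.08],[1,0.24,-0.08,0.04,0,0,0.14],[1,0.34,-0.11,0.05,0,0,0.2],[1,0.44,-0.145,0.05,0,0,0.271]]]' 10
python3 - <<'E'
from h import *
togo([.533,-.283,.17],-90)
E
```

```text
t: 0.72
tool_pos: [0.4189, -0.3879, 0.1926]
orientation: [-3.14, 0.006, 0.002]
force: [-0.4, -1.2, 0.4]
opening: 0.0927
gripper_force: 0.0
t 0.725 tcp [ 0.4189 -0.3879  0.1926] y ax -90.21 z [-0.001   0.0012 -1.    ] q [-0.84  0.07  1.6   0.    1.47  0.74] op 0.09272691032017398 g 0.0 F [-0.43262374 -1.16158411  0.40586607]
shift [ 0.2275 -0.2106  0.0452]
turn -90 [-0.0008  0.0007 -0.0023]
turn -270 [1.0000e-03 1.2000e-03 1.9977e+00]
turn 90 [1.0000e-03 1.2000e-03 1.9977e+00]
```

```bash
python3 -m crank '[[[1,0.08,-0.07,0.01,0,0,0],[1,0.16,-0.14,0.03,0,0,0],[1,0.22,-0.2,0.045,0,0,0],[1,0.2275,-0.21,0.045,0,0,0],[1,0.2275,-0.21,0.045,0,0,0]]]'
python3 - <<'E'
from h import *
import cv2
togo([.533,-.283,.03],-90)
cv2.imwrite("pics/s1.png",read_camera("scene")[150:310,100:340,::-1].repeat(3,0).repeat(3,1)[:480,:720])
E
```

```text
t: 1.35
tool_pos: [0.5317, -0.2844, 0.1708]
orientation: [-3.142, -0.002, 0.001]
force: [-0.7, -0.6, 0.6]
opening: 0.0932
gripper_force: 0.0
t 1.35 tcp [ 0.5317 -0.2844  0.1708] y ax -89.94 z [-9.e-04  1.e-04 -1.e+00] q [-0.58  0.17  1.54 -0.    1.44  0.99] op 0.09324294114321736 g 0.0 F [-0.66641233 -0.58393576  0.57753297]
shift [ 0.0028 -0.0028  0.2816]
turn -90 [-0.      0.0005  0.0007]
turn -270 [-9.0000e-04 -1.0000e-04 -1.9993e+00]
turn 90 [-9.0000e-04 -1.0000e-04 -1.9993e+00]
```

View pics/s1.png

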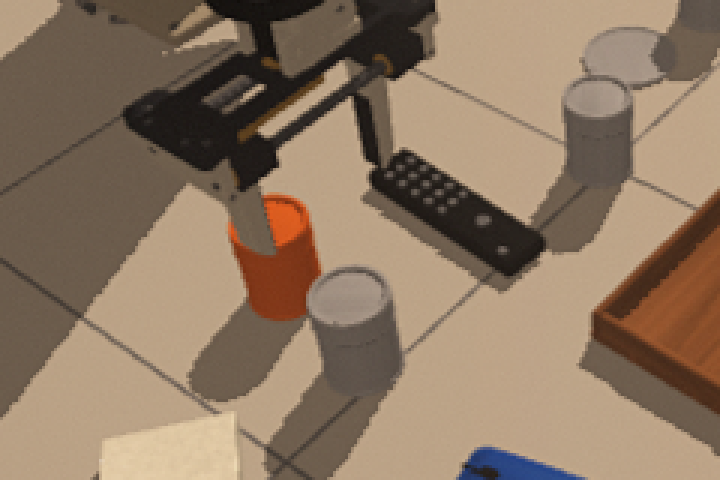

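The open fingers are above the right tin, with tips near crop (258,250) and (378,165) and the tin at (352,295). I'll check that against the projection.

Run:
```python
from h import *
print(ray("scene",100+318/3,150+207/3,.17))
```

```text
[ 0.5305 -0.2874]
```

Consistent, so I'll descend.

```bash
python3 -m crank '[[[1,0.003,-0.003,0.06,0,0,0],[1,0.003,-0.003,0.13,0,0,0],[1,0.003,-0.003,0.2,0,0,0],[1,0.003,-0.003,0.26,0,0,0],[1,0.003,-0.003,0.28,0,0,0]]]'; python3 -m crank '[[[0.6,0,0,0,0,0,0],[0.4,0,0,0,0,0,0],[0.3,0,0,0,0,0,0],[0.2,0,0,0,0,0,0],[0.1,0,0,0,0,0,0]]]' 10
```

```text
t: 2.02
tool_pos: [0.5313, -0.2835, 0.0292]
orientation: [-3.14, 0.003, 0.005]
force: [0.3, -0.6, -0.5]
opening: 0.0932
gripper_force: 0.0
t: 2.65
tool_pos: [0.5343, -0.283, 0.0324]
orientation: [3.141, 0.0, 0.002]
force: [-0.1, 3.0, 6.4]
opening: 0.0612
gripper_force: 10.0
```

```bash
python3 -m crank '[[[-0.2,0,0,0,0,0,0],[-0.2,0,0,0,0,0,0],[-0.2,0,0,-0.01,0,0,0],[-0.2,0,0,-0.03,0,0,0],[-0.2,0,0,-0.06,0,0,0]]]' 13;python3 -m crank '[[[-0.2,0,0,-0.02,0,0,0],[-0.2,0,0,-0.02,0,0,0],[-0.2,0,0,-0.02,0,0,0],[-0.2,0,0,-0.02,0,0,0],[-0.2,0,0,-0.02,0,0,0]]]'
python3 - <<'E'
from h import *
togo([.533,-.283,.03],-90)
for i in range(8):
    read_camera("top") if i else 0
    s=read_state();print(s["force"].round(2),s["joint_torque"][1:3].round(2),s["wrist_torque"].round(2))
E
```

```text
t: 3.28
tool_pos: [0.5329, -0.2827, 0.0612]
orientation: [-3.141, -0.0, 0.002]
force: [0.3, 0.1, -3.7]
opening: 0.061
gripper_force: 13.0
t: 3.9
tool_pos: [0.5332, -0.2828, 0.0705]
orientation: [-3.141, -0.0, 0.001]
force: [0.5, -0.4, -4.1]
opening: 0.0613
gripper_force: 13.0
t 3.9 tcp [ 0.5332 -0.2828  0.0705] y ax -89.99 z [-8.e-04  5.e-04 -1.e+00] q [-0.57  0.26  1.62  0.    1.26  1.  ] op 0.06125543295381413 g 12.999436450190842 F [ 0.49234614 -0.42688499 -4.05294298]
shift [-0.0003  0.0004  0.0811]
turn -90 [-0.0003  0.0005  0.0001]
turn -270 [-8.0000e-04 -5.0000e-04 -1.9999e+00]
turn 90 [-8.0000e-04 -5.0000e-04 -1.9999e+00]
[ 0.49 -0.43 -4.05] [-61.16 -47.58] [ 0.01 -0.03 -0.02]
[ 0.99  0.04 -3.94] [-61.1  -47.54] [ 0.01  0.04 -0.  ]
[ 0.31  0.4  -4.01] [-61.06 -47.53] [ 0.04  0.07 -0.01]
[ 0.46 -0.64 -3.85] [-61.04 -47.52] [0.04 0.03 0.03]
[-0.51 -0.4  -3.99] [-61.04 -47.53] [-0.01  0.06  0.02]
[-0.35  0.28 -4.12] [-61.04 -47.54] [0.05 0.02 0.02]
[ 0.49  0.35 -3.96] [-61.04 -47.55] [ 0.05 -0.01  0.01]
[-0.75 -0.24 -4.69] [-61.05 -47.56] [0.01 0.04 0.02]
```

```bash
python3 -m crank '[[[-0.2,0,0,0.03,0,0,0],[-0.2,0,0,0.055,0,0,0],[-0.2,0,0,0.07,0,0,0],[-0.2,0,0,0.076,0,0,0],[-0.2,0,0,0.079,0,0,0]]]';python3 -m crank '[[[-0.2,0,0,0,0,0,0],[-0.2,0,0,0.001,0,0,0],[-0.2,0,0,0.001,0,0,0],[-0.2,0,0,0.001,0,0,0],[-0.2,0,0,0.001,0,0,0]]]'
```

```text
t: 4.88
tool_pos: [0.5332, -0.2827, 0.0325]
orientation: [-3.141, -0.0, 0.002]
force: [-9.4, 6.1, 14.2]
opening: 0.0611
gripper_force: 13.0
t: 5.5
tool_pos: [0.5337, -0.2831, 0.0325]
orientation: [3.141, 0.0, 0.0]
force: [-6.3, 4.0, 8.3]
opening: 0.0608
gripper_force: 13.0
```

```bash
python3 -m crank '[[[-0.2,0,0,-0.002,0,0,0],[-0.2,0,0,-0.003,0,0,0],[1,0,0,-0.003,0,0,0],[1,0,0,-0.003,0,0,0],[1,0,0,-0.003,0,0,0]]]';python3 -m crank '[[[1,0,0,0,0,0,0],[1,0,0,-0.05,0,0,0],[1,0,0,-0.12,0,0,0],[1,0,0,-0.2,0,0,0],[1,0,0,-0.26,0,0,0]]]'
python3 - <<'E'
from h import *
import cv2
togo([.543,-.005,.17],-90)
cv2.imwrite("pics/s2.png",read_camera("scene")[150:310,100:340,::-1].repeat(3,0).repeat(3,1)[:480,:720])
E
```

```text
t: 6.12
tool_pos: [0.5338, -0.2832, 0.0329]
orientation: [3.141, 0.0, 0.001]
force: [0.0, -0.0, 0.1]
opening: 0.0866
gripper_force: 0.0
t: 6.75
tool_pos: [0.534, -0.2833, 0.1648]
orientation: [3.141, 0.0, 0.002]
force: [1.0, 1.3, -0.9]
opening: 0.0931
gripper_force: 0.0
t 6.75 tcp [ 0.534  -0.2833  0.1648] y ax -89.99 z [ 0.0016 -0.001  -1.    ] q [-0.57  0.17  1.54  0.    1.43  1.  ] op 0.09308660933191783 g 0.0 F [ 0.97753249  1.2540045  -0.90373407]
shift [ 0.0182 -0.5566 -0.0109]
turn -90 [ 0.0006 -0.001   0.0001]
turn -270 [ 1.6000e-03  1.0000e-03 -1.9999e+00]
turn 90 [ 1.6000e-03  1.0000e-03 -1.9999e+00]
```

View pics/s2.png

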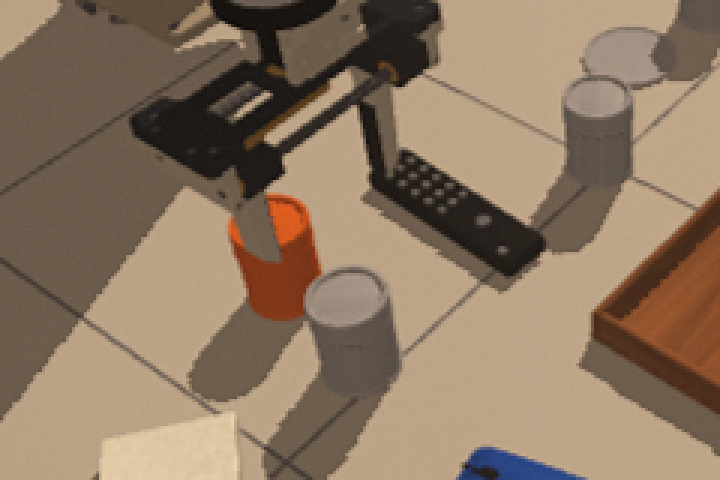

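The tin is back upright in its place, at crop (350,298). With the gripper open and still, the force reads about 0, so the tare is good and this tin weighs about 4 N. Next is the middle tin.

```bash
python3 -m crank '[[[1,0.003,-0.06,-0.01,0,0,0],[1,0.006,-0.17,-0.01,0,0,0],[1,0.01,-0.28,-0.01,0,0,0],[1,0.014,-0.39,-0.01,0,0,0],[1,0.018,-0.48,-0.01,0,0,0]]]';python3 -m crank '[[[1,0,-0.05,0,0,0,0],[1,0,-0.0766,0,0,0,0],[1,0,-0.0766,0,0,0,0],[1,0,-0.0766,0,0,0,0],[1,0,-0.0766,0,0,0,0]]]'
python3 - <<'E'
from h import *
togo([.543,-.005,.032],-90)
E
```

```text
t: 7.42
tool_pos: [0.5423, -0.041, 0.1675]
orientation: [-3.141, -0.001, -0.0]
force: [0.7, -0.1, 0.4]
opening: 0.093
gripper_force: 0.0
t: 8.05
tool_pos: [0.5425, -0.0058, 0.1676]
orientation: [3.141, -0.002, -0.0]
force: [-0.4, -0.6, -1.1]
opening: 0.0927
gripper_force: 0.0
t 8.05 tcp [ 0.5425 -0.0058  0.1676] y ax -90.07 z [-1.e-04 -2.e-04 -1.e+00] q [-0.1   0.    1.71 -0.    1.42  1.47] op 0.0926805001141181 g 0.0 F [-0.36960985 -0.55537297 -1.12019914]
shift [ 0.001  -0.0016  0.2712]
turn -90 [ 0.0001  0.     -0.0008]
turn -270 [ 1.0000e-04 -2.0000e-04  1.9992e+00]
turn 90 [ 1.0000e-04 -2.0000e-04  1.9992e+00]
```

```bash
python3 -m crank '[[[1,0,0,0.06,0,0,0],[1,0,0,0.13,0,0,0],[1,0,0,0.2,0,0,0],[1,0,0,0.25,0,0,0],[1,0,0,0.268,0,0,0]]]'; python3 -m crank '[[[0.6,0,0,0,0,0,0],[0.4,0,0,0,0,0,0],[0.3,0,0,0,0,0,0],[0.2,0,0,0,0,0,0],[-0.2,0,0,0,0,0,0]]]' 13; python3 -m crank '[[[-0.2,0,0,0,0,0,0],[-0.2,0,0,0,0,0,0],[-0.2,0,0,-0.02,0,0,0],[-0.2,0,0,-0.05,0,0,0],[-0.2,0,0,-0.08,0,0,0]]]';python3 -m crank '[[[-0.2,0,0,0,0,0,0],[-0.2,0,0,0,0,0,0],[-0.2,0,0,0,0,0,0],[-0.2,0,0,0,0,0,0],[-0.2,0,0,0,0,0,0]]]'
python3 - <<'E'
from h import *
F=[]
for i in range(6): read_camera("top"); F.append(read_state()["force"])
print(np.mean(F,0),np.std(F,0))
togo([.543,-.005,.032],-90)
E
```

```text
t: 8.68
tool_pos: [0.5411, -0.0052, 0.0318]
orientation: [-3.141, 0.001, 0.005]
force: [-0.3, 0.3, 0.1]
opening: 0.0928
gripper_force: 0.0
t: 9.3
tool_pos: [0.5433, -0.0046, 0.0347]
orientation: [-3.142, -0.0, -0.003]
force: [-1.3, 0.3, 5.9]
opening: 0.0601
gripper_force: 13.0
t: 9.93
tool_pos: [0.5425, -0.0048, 0.0748]
orientation: [3.142, 0.0, 0.0]
force: [-0.5, -1.5, -2.1]
opening: 0.0608
gripper_force: 13.0
t: 10.55
tool_pos: [0.5422, -0.0047, 0.0733]
orientation: [-3.141, -0.0, 0.001]
force: [0.1, 0.2, -1.3]
opening: 0.0606
gripper_force: 13.0
[ 0.18483615  0.03049067 -1.88473668] [0.36035762 0.49595101 0.14488823]
t 10.85 tcp [ 0.5425 -0.0047  0.0736] y ax -90.0 z [ 0.  0. -1.] q [-0.1   0.1   1.8   0.    1.25  1.47] op 0.06058123488678438 g 12.999632635619491 F [-0.46366187  0.13418319 -1.94448869]
shift [0.001  0.0005 0.0833]
turn -90 [-0. -0.  0.]
turn -270 [ 0. -0. -2.]
turn 90 [ 0. -0. -2.]
```

The middle tin weighs about 1.9 N and the right one about 4.0 N. If the left tin were the full one it would need over 5.5 N, which is above the 500 g limit, so the right tin is full. I'll set the middle tin down.

```bash
python3 -m crank '[[[-0.2,0,0,0.03,0,0,0],[-0.2,0,0,0.055,0,0,0],[-0.2,0,0,0.068,0,0,0],[-0.2,0,0,0.074,0,0,0],[-0.2,0,0,0.077,0,0,0]]]';python3 -m crank '[[[-0.2,0,0,0,0,0,0],[-0.2,0,0,0,0,0,0],[-0.2,0,0,0,0,0,0],[-0.2,0,0,0,0,0,0],[-0.2,0,0,0,0,0,0]]]'
```

```text
t: 11.48
tool_pos: [0.5426, -0.0047, 0.035]
orientation: [-3.142, -0.0, -0.0]
force: [0.4, -0.3, -1.8]
opening: 0.0603
gripper_force: 13.0
t: 12.1
tool_pos: [0.5425, -0.0047, 0.0352]
orientation: [-3.142, -0.0, -0.0]
force: [-0.1, 0.7, -2.6]
opening: 0.0608
gripper_force: 13.0
```

Not touching the top yet, so about 1 mm more.

```bash
python3 -m crank '[[[-0.2,0,0,0.001,0,0,0],[-0.2,0,0,0.002,0,0,0],[-0.2,0,0,0.002,0,0,0],[-0.2,0,0,0.002,0,0,0],[-0.2,0,0,0.002,0,0,0]]]'; python3 -m crank '[[[1,0,0,0,0,0,0],[1,0,0,0,0,0,0],[1,0,0,0,0,0,0],[1,0,0,0,0,0,0],[1,0,0,0,0,0,0]]]';python3 -m crank '[[[1,0,0,-0.03,0,0,0],[1,0,0,-0.08,0,0,0],[1,0,0,-0.15,0,0,0],[1,0,0,-0.22,0,0,0],[1,0,0,-0.26,0,0,0]]]'
python3 - <<'E'
from h import *
import cv2
togo([.533,-.283,.165],-90)
cv2.imwrite("pics/t3.png",read_camera("scene")[100:300,150:420,::-1].repeat(2,0).repeat(2,1))
E
```

```text
t: 12.72
tool_pos: [0.5426, -0.0048, 0.0347]
orientation: [3.142, 0.0, 0.0]
force: [-4.0, -0.1, 5.9]
opening: 0.0607
gripper_force: 13.0
t: 13.35
tool_pos: [0.5424, -0.0047, 0.0341]
orientation: [-3.142, -0.0, 0.0]
force: [0.3, -0.2, -1.2]
opening: 0.0925
gripper_force: 0.0
t: 13.98
tool_pos: [0.5437, -0.0048, 0.1675]
orientation: [3.141, 0.0, 0.006]
force: [0.3, 0.3, -0.2]
opening: 0.0928
gripper_force: 0.0
t 13.975 tcp [ 0.5437 -0.0048  0.1675] y ax -89.99 z [ 3.9e-03 -4.0e-04 -1.0e+00] q [-0.1   0.    1.71  0.    1.42  1.47] op 0.09284146063447224 g 0.0 F [ 0.27678406  0.26971849 -0.24425316]
shift [-0.0215  0.5564  0.005 ]
turn -90 [ 0.0002 -0.0025  0.0001]
turn -270 [ 3.9000e-03  4.0000e-04 -1.9999e+00]
turn 90 [ 3.9000e-03  4.0000e-04 -1.9999e+00]
```

View pics/t3.png

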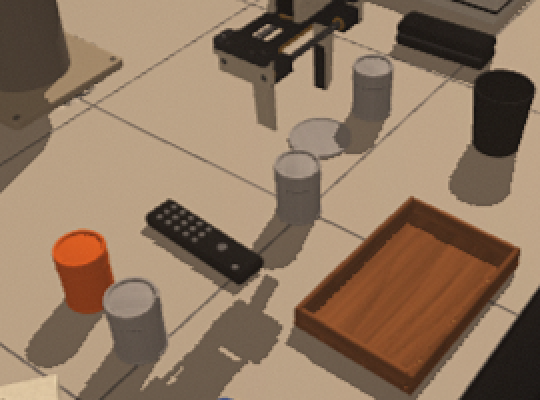

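All three tins are upright, with the middle one at crop (298,188), where it stood. I'll go back to the full tin.

```bash
python3 -m crank '[[[1,-0.003,0.06,0,0,0,0],[1,-0.006,0.17,0,0,0,0],[1,-0.01,0.28,0,0,0,0],[1,-0.014,0.39,0,0,0,0],[1,-0.019,0.48,0,0,0,0]]]';python3 -m crank '[[[1,0,0.05,0,0,0,0],[1,0,0.0766,0,0,0,0],[1,0,0.0766,0,0,0,0],[1,0,0.0766,0,0,0,0],[1,0,0.0766,0,0,0,0]]]'
python3 - <<'E'
from h import *
togo([.533,-.283,.032],-90)
E
```

```text
t: 14.65
tool_pos: [0.5322, -0.2466, 0.1632]
orientation: [-3.141, 0.001, 0.002]
force: [0.3, -0.1, -0.0]
opening: 0.0929
gripper_force: 0.0
t: 15.28
tool_pos: [0.5333, -0.2818, 0.1642]
orientation: [-3.141, -0.003, -0.0]
force: [0.1, -0.1, 0.7]
opening: 0.093
gripper_force: 0.0
t 15.275 tcp [ 0.5333 -0.2818  0.1642] y ax -89.91 z [ 1.e-04  2.e-04 -1.e+00] q [-0.57  0.17  1.55  0.    1.43  1.  ] op 0.09304403106873739 g 0.0 F [ 0.09591392 -0.09650298  0.7499034 ]
shift [-0.0007  0.0025  0.2645]
turn -90 [-0.0001 -0.0001  0.001 ]
turn -270 [ 1.000e-04 -2.000e-04 -1.999e+00]
turn 90 [ 1.000e-04 -2.000e-04 -1.999e+00]
```

```bash
python3 -m crank '[[[1,0,0.002,0.06,0,0,0],[1,0,0.002,0.13,0,0,0],[1,0,0.002,0.2,0,0,0],[1,0,0.002,0.245,0,0,0],[1,0,0.002,0.26,0,0,0]]]'; python3 -m crank '[[[0.6,0,0,0,0,0,0],[0.4,0,0,0,0,0,0],[0.3,0,0,0,0,0,0],[0.2,0,0,0,0,0,0],[-0.2,0,0,0,0,0,0]]]' 14; python3 -m crank '[[[-0.2,0,0,0,0,0,0],[-0.2,0,0,0,0,0,0],[-0.2,0,0,-0.02,0,0,0],[-0.2,0,0,-0.05,0,0,0],[-0.2,0,0,-0.08,0,0,0]]]';python3 -m crank '[[[-0.2,0,0,-0.04,0,0,0],[-0.2,0,0,-0.09,0,0,0],[-0.2,0,0,-0.14,0,0,0],[-0.2,0,0,-0.19,0,0,0],[-0.2,0,0,-0.24,0,0,0]]]'; python3 -m crank '[[[-0.2,0,0,-0.04,0,0,0],[-0.2,0,0,-0.065,0,0,0],[-0.2,0,0,-0.078,0,0,0],[-0.2,0,0,-0.08,0,0,0],[-0.2,0,0,-0.08,0,0,0]]]';  python3 -m crank '[[[-0.2,0,0,0,0,0,0],[-0.2,0,0,0,0,0,0],[-0.2,0,0,0,0,0,0],[-0.2,0,0,0,0,0,0],[-0.2,0,0,0,0,0,0]]]'
python3 - <<'E'
from h import *
import cv2
F=[]
for i in range(6): im=read_camera("scene"); F.append(read_state()["force"])
print(np.mean(F,0),np.std(F,0))
cv2.imwrite("pics/t4.png",im[60:310,120:440,::-1].repeat(2,0).repeat(2,1))
E
```

```text
t: 15.9
tool_pos: [0.532, -0.2826, 0.0324]
orientation: [-3.14, -0.002, 0.004]
force: [0.5, 0.8, 0.6]
opening: 0.0927
gripper_force: 0.0
t: 16.52
tool_pos: [0.5336, -0.284, 0.0352]
orientation: [3.141, 0.0, 0.002]
force: [-0.7, 2.6, 6.5]
opening: 0.0608
gripper_force: 14.0
t: 17.15
tool_pos: [0.5329, -0.2841, 0.0751]
orientation: [3.142, 0.0, -0.0]
force: [-0.2, -0.1, -3.0]
opening: 0.0611
gripper_force: 14.0
t: 17.77
tool_pos: [0.5331, -0.2841, 0.1964]
orientation: [3.141, 0.0, 0.001]
force: [0.1, 0.0, -3.5]
opening: 0.0615
gripper_force: 14.0
t: 18.4
tool_pos: [0.5326, -0.2838, 0.2331]
orientation: [-3.141, -0.0, 0.002]
force: [-0.4, -0.5, -4.8]
opening: 0.061
gripper_force: 14.0
t: 19.02
tool_pos: [0.533, -0.284, 0.2342]
orientation: [3.142, 0.0, 0.0]
force: [0.4, -0.4, -4.2]
opening: 0.0608
gripper_force: 14.0
[ 0.03043903 -0.49580637 -3.66175753] [0.52257242 0.27821448 0.41984581]
```

View pics/t4.png

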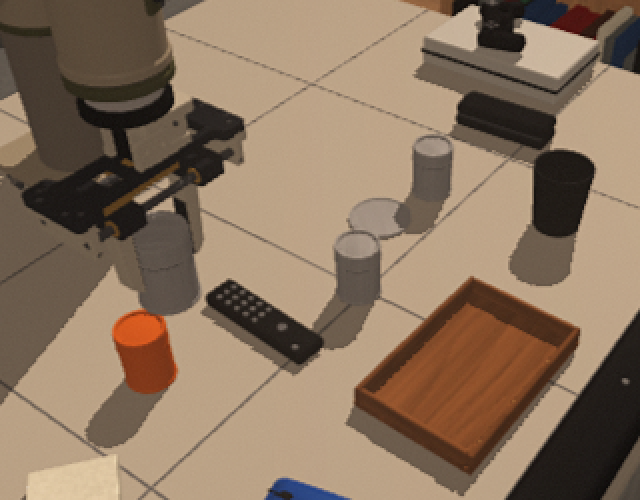

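The full tin is held upright at crop (165,265), and the other two stand in place. I'll average more weight samples to be sure of the margin over the 3.43 N a light tin could weigh at most.

Run:
```python
from h import *
F=[]
for i in range(40): read_camera("top"); F.append(read_state()["force"][2])
print(np.mean(F[:20]),np.mean(F[20:]),np.std(F))
togo([.533,-.283,.232],-90)
```

```text
-4.021602638974556 -4.00272674380555 0.5274376833371702
t 21.325 tcp [ 0.533  -0.284   0.2342] y ax -89.99 z [ 0. -0. -1.] q [-0.57  0.13  1.46 -0.    1.55  1.  ] op 0.061187427643161825 g 13.999368636868894 F [ 0.55623869  0.62739808 -4.68301567]
shift [-0.     -0.0021  0.0043]
turn -90 [ 0.     -0.      0.0001]
turn -270 [ 0.      0.     -1.9999]
turn 90 [ 0.      0.     -1.9999]
```

```bash
python3 -c "from plant import *;print(close_job())"
```

```text
the job is handed in; nothing more can be done
None
```

I handed the job in with the right-hand tin held still and upright, its bottom about 20 cm above the top; it weighs about 4.0 N, the middle one (set back in its place) about 1.9 N, and I left the left one unlifted because it would need over 500 g to be the full one.

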